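Shut the loaded well of the dry-block bath and rock the stuck block out of the other

ROBOT

A 6-joint arm with a two-finger parallel gripper is mounted at the origin on a cart in front of the work surface, level with it; the furniture and walls round the work are solid. World frame = base frame: x ahead of the robot, y to its left, z up, the work surface at z = 0. Lengths are in m, angles in rad, forces in N, time in s.
With the tool pointing down it reaches from about 0.2 to 0.875 m from the base axis. Payload 3.4 kg.
Tool frame: the origin (TCP) lies between the finger pads; the fingertips stand 25 mm ahead of it and the grasp point (between the pads) lies 6 mm ahead of it (r.nose_length is the z of the fingertips in the tool frame, in m); z points along the fingers, x is the direction in which the jaws open and shut, and the axes are right-handed (so a half turn about z gives the same grasp; the last joint's range is limited). The gripper opens to 94 mm and grips with 3 to 60 N. Pads are 16 mm wide; open, the fingers measure 119 mm over their backs; the gripper's body (75 mm by 177 mm) begins 78 mm behind the grasp point.
Start: joints at [-1.46, 0.276, 1.505, -0, 1.361, -0.121], TCP at [0.132, -0.56, 0.208] pointing down, gripper open.
Joint ranges: [-2.89, 2.89], [-0.75, 2.08], [0.22, 2.7], [-1.18, 4.32], [0.11, 2.71], [-2.7, 2.7]. Speed limits (rad/s): [2.57, 2.57, 3.14, 3.14, 3.14, 3.14].

INTERFACE

Orientations are given as a unit quaternion [w, x, y, z].
In Python, from plant import r, gripper_to, inverse_kinematics, vision, models, telemetry gives the robot as it stands. Calls block until the motion is done:
- r.move_to(position, orientation): joint-space move of the TCP to a pose.
- r.move_l(position, rot=None, vel=0.15, guard=None): straight line of the TCP; rot=None keeps the orientation; vel is the mean speed in m/s. With guard (N) it stops when the force on the tool has changed by that much, and returns True; else False.
- r.movej(angles): joint-space move.
- gripper_to(opening, f_grip=None): finger opening in m; f_grip is the grip in N (None keeps the last); returns when the fingers have stopped.
- r.hold(seconds).
- inverse_kinematics(position, orientation): joint angles nearest the present ones, or None.
- vision.snapshot(name): name is "scene" or "top"; returns the picture (400x640x3 uint8, red, green, blue); there is no depth.
- vision.get_calibration(name): a dict with "fx", "fy", "cx", "cy" (pixels), "D" ([k1, k2, p1, p2, k3] as OpenCV has them; the pictures are not rectified), "position" and "orientation" of the camera in the world. Camera axes: x right, y down, z forward; pixel columns grow to the right and rows downward; lengths in m; the calibration is good to about 2 mm. A picture is of the moment at which its call begins. get_calibration takes no time and is no camera call.
A pose or a line that the arm cannot do raises r.PlanningError and nothing moves.
- r.sign_off(): hands the job in, once; it reports no verdict.
Trained networks look in the newest picture that a camera, given by its name, has taken for a name from the list of things; names that differ only in an ending like _2 or _b are one class to them, and where a whole thing is asked for, a point or a joint stands for the part that bears it (a point fixed in the world has none). Each returns a list of dicts, best first, with "score" (0 to 1); they miss things now and then, are a little off and sometimes report something else, mostly with a low value. They report only what shows in the picture. A call takes as long as a camera call. They do not tell look-alikes from the thing itself.
- models.boxes_of(thing, camera): "at" ([x, y, z] in m, in world coordinates, good to about 4 mm: the middle of the surface that is visible of it).
- models.regions_of(thing, camera): "pixels" (400x640 bool, what is visible of it).
- models.mark_of(thing, camera): "at" ([x, y, z] in m, in world coordinates, good to about 4 mm: a listed point, or the origin of a listed thing).
Readings, each from a call of its own:
- telemetry.current_t(): time.
- telemetry.current_joints(): joint angles.
- telemetry.current_dq(): joint speeds.
- telemetry.current_joint_efforts(): joint torques, N m.
- telemetry.current_ee_pos(): TCP position.
- telemetry.current_tool_rot(): TCP orientation.
- telemetry.current_wrist_force(): force on the tool from outside, world axes, zero at the start.
- telemetry.current_torque(): the same for the moment, N m.
- telemetry.current_opening(): finger opening in m.
Only numpy, scipy, OpenCV 4.12 (cv2) and the standard library are available. Lean on these libraries where they do the work, as an engineer would, in place of code of your own. Each camera call takes 0.05 s, during which the arm holds its last target.

TASK

Shut the lid of the dry-block bath over its loaded tubes. Then grip the stuck aluminium block in the open well by its fin and rock it free: first tip up its end farther from the lid while the other end stays down, then, not letting that end drop back, tip it the other way so that the end beside the lid stands higher. Finish still gripping the block, held still and level straight above its well with its underside about 20 mm above the bath, the lid shut and the things round about undisturbed.

Things in the scene. Friction and masses are not known exactly. Their poses are not given: they have to be found in the camera images.
- bath: White dry-block bath fixed to the worktop, 130 (x) x 220 (y) x 70 mm high; yaw varies. Origin: centre of its underside; x points to its rear (hinge side), y to its left, z up. The open well on its right (-y) holds the stuck block; the well on its left (+y), loaded with small capped tubes, has a grey lid.
- lid (a joint): Angle of the grey lid, rad: 0 shut (a stop), growing as its front edge rises; starts half raised at 0.4 to 0.8. A stiff hinge holds it where it is left; about 1.5 to 4 N pressed downward on its top shuts it.
- lid_hinge (a point): Middle of the lid's hinge line, at (55, 62, 72) mm in the bath's frame; the line runs along the bath's y. Axes as the bath's.
- lid_front (a point): Middle of the lid's upper front edge; moves with the lid. The lid is 105 mm from hinge to front, 90 mm wide (bath y), 18 mm thick (hollow below). Shut, its top is flat, 90 mm above the worktop. A press straight down 45 mm in front of the hinge line meets the lid's top at every angle from the start until shut.
- well (a point): Centre of the floor of the open well, at (0, -55, 40) mm in the bath's frame, axes as the bath's. The well is 43 mm (x) by 60 mm (y), 30 mm deep, its rim flush with the bath's top 70 mm above the worktop. A sprung roller in each end wall (-y and +y), 13.5 mm above the floor, snaps into a groove across that end of the block.
- plumb (a point): A point in the air 260 mm above the floor of the open well (300 mm above the worktop), fixed to the bath: only for measuring the lean of the block.
- block_grip (a point): Centre of the fin of the aluminium block, 66 mm above the block's underside. Block 40 (x) x 56 (y) x 36 mm, about 0.3 kg; play in the well 2 mm at each end, 1.5 mm at each side; it can lean 0.14 rad either way about the bath's x. Fin on top: 14 mm thick (y), 32 mm wide (x), 36 to 85 mm above the underside; grip it across the 14 mm. Axes as the bath's when seated.
- block_base (a point): Centre of the underside of the block, at the start on the floor of the well. Each end is held by its catch with roughly 20 N and is out of it once it has risen 6 mm; then it slides with a few newtons, but snaps in again if it goes back down.
- block_out_end (a point): Middle of the lower edge of the block's end farther from the lid (28 mm to -y of the centre of its underside).
- block_lid_end (a point): Middle of the lower edge of the block's end beside the lid (28 mm to +y of the centre of its underside).
- vial: Small brown bottle, 25 mm wide, 50 mm high, behind the bath. Bystander, loose, to be left alone. Origin: centre of its underside.
- petri: Petri dish, 62 mm wide, 16 mm high, to the right of the bath. Bystander, loose, to be left alone. Origin: centre of its underside.
- dropper: White dropper bottle, 27 mm wide, 63 mm high, to the left of the bath. Bystander, loose, to be left alone. Origin: centre of its underside.
- pack: Flat carton of glass slides, 52 x 78 x 24 mm, farther to the right of the bath. Bystander, loose, to be left alone. Origin: centre of its underside.
There are look-alikes about, which are no part of the job. Leave any turquoise look-alike of the part that bears block_grip alone.

How it is judged:
On the way, in this order (a step that is already met when the one before it is completed fails the run):
1. the lid is shut, with the block still down in its well (value of joint lid below 0.05 rad and z of each of block_out_end, block_lid_end in the frame of well below 0.003 m), for 0.2 s.
2. the block is tipped (over 0.07 rad) with the end farther from the lid up, the end beside the lid still in its catch (less than 4 mm up) (value of joint lid below 0.05 rad and z of block_out_end in the frame of well above 0.004 m and z of block_lid_end in the frame of well below 0.004 m and y of plumb in the frame of block below -0.018 m), for 0.1 s.
3. the block is tipped the other way (over 0.04 rad), the end beside the lid higher, the first end not back down (over 3 mm up), the block still in its well (value of joint lid below 0.05 rad and z of block_out_end in the frame of well above 0.003 m and z of block_lid_end in the frame of well above 0.006 m and z of block_base in the frame of well below 0.032 m and y of plumb in the frame of block above 0.0104 m), for 0.1 s.
At the end, for the whole second after the job is handed in: The fingers hold the block at rest, level within 0.15 rad, within 25 mm of straight above its well, underside 6 to 45 mm above the top of the bath and touching no part of it; the lid is shut (under 0.05 rad); no bystander has moved over 20 mm (value of joint lid below 0.05 rad and z of block_base in the frame of well between 0.036 and 0.075 m and horizontal distance between block_base and well below 0.025 m and angle between block_base's own z axis and vertical below 0.15 rad and contact force between block and bath below 0.1 N and contact force between block and the fingers above 1 N and linear speed of block below 0.02 m/s and distance of each of vial, petri, dropper, pack from where it was at the start of the episode below 0.02 m); the arm keeps its last pose, push and grip.
It fails at once if a bystander is knocked over or pushed more than 30 mm (distance of any of vial, petri, dropper, pack from where it was at the start of the episode above 0.03 m or angle between any of vial, petri, dropper, pack's own z axis and vertical above 0.6 rad).
It also fails if it takes over 45 s, if anything falls off the work surface, if the arm or the gripper's body presses on something with over 40 N, if the wrist force passes 120 N, or if a joint passes its speed limit or range.

## Working session

There is one attempt and no reset: what is moved stays moved. The work goes in short steps, each a Python script; the robot and the scene stay as the last script left them, time stands still between calls to the robot, and variables do not carry over. Pictures are saved under pics/ and viewed, and the job is handed in when it is done.

```bash
ls; mkdir -p pics
cat > look.py <<'E'
from plant import r, gripper_to, inverse_kinematics, vision, models, telemetry
import cv2,sys
def snap(cam,fn):
    im=vision.snapshot(cam); cv2.imwrite('pics/'+fn,im[:,:,::-1]); return im
E
python3 - <<'E'
from look import *
for c in ("top","scene"):
    snap(c,c+"0.png"); k=vision.get_calibration(c); print({a:(b if isinstance(b,float) else list(b)) for a,b in k.items()})
    for t in ["bath","lid","lid_hinge","lid_front","block_grip","well","vial","petri","dropper","pack"]:
        print(c,t,[(round(d["score"],2),[round(float(v),4) for v in d["at"]]) for d in models.mark_of(t,c)][:4])
print(telemetry.current_t(), r.nose_length, telemetry.current_tool_rot())
E
```

```text
pics
{'fx': 418.59359784852023, 'fy': 418.59359784852023, 'cx': 324.7254223788215, 'cy': 204.9284205756596, 'D': [np.float64(0.018125027180451097), np.float64(0.0), np.float64(0.0), np.float64(0.0), np.float64(0.0)], 'position': [np.float64(0.27552973086792304), np.float64(0.10803892896105166), np.float64(1.672038090890158)], 'orientation': [np.float64(0.0513669835827275), np.float64(-0.7052004447159368), np.float64(0.7054701324035533), np.float64(-0.048638030969291035)]}
top bath [(0.97, [0.4544, 0.2084, -0.0013]), (0.7, [0.4341, -0.1009, -0.0023])]Traceback (most recent call last):
  File "<stdin>", line 5, in <module>
ValueError: it knows: bath, block_base, block_grip, block_lid_end, block_out_end, dropper, lid_front, lid_hinge, pack, petri, plumb, vial, well
```

Run:
```python
from look import *
for c in ("top","scene"):
    snap(c,c+"0.png"); k=vision.get_calibration(c); 
    for t in ["bath","lid_hinge","lid_front","block_grip","block_out_end","block_lid_end","well","plumb","vial","petri","dropper","pack"]:
        print(c,t,[(round(d["score"],2),[round(float(v),4) for v in d["at"]]) for d in models.mark_of(t,c)][:4])
print([list(map(float,k[a])) for a in('position','orientation')])
print(telemetry.current_t(), r.nose_length, telemetry.current_tool_rot())
```

```text
top bath [(0.86, [0.4559, 0.2119, -0.0004]), (0.38, [0.4973, 0.282, 0.0741])]
top lid_hinge [(0.62, [0.5011, 0.2787, 0.0737])]
top lid_front [(0.8, [0.4184, 0.2623, 0.1421]), (0.19, [0.5037, 0.2807, 0.0734])]
top block_grip [(0.61, [0.4714, 0.155, 0.1094]), (0.57, [0.3827, 0.4502, 0.0696]), (0.55, [0.4642, 0.0154, 0.0658]), (0.51, [0.4821, 0.127, 0.0388])]
top block_out_end [(0.71, [0.4473, -0.0173, -0.0006]), (0.7, [0.4098, 0.4523, 0.001]), (0.63, [0.4812, 0.1254, 0.0404]), (0.54, [0.5988, 0.0139, 0.0006])]
top block_lid_end [(0.6, [0.4694, 0.1782, 0.0365]), (0.58, [0.4788, 0.0321, -0.0004]), (0.57, [0.5447, 0.0282, -0.0036]), (0.49, [0.4717, 0.1585, 0.0352])]
top well [(0.82, [0.4772, 0.1541, 0.0374])]
top plumb [(0.85, [0.4721, 0.1525, 0.296]), (0.5, [0.4209, 0.2629, 0.1441])]
top vial []
top petri [(0.54, [0.4331, -0.099, -0.0019])]
top dropper [(0.62, [0.4839, 0.4707, -0.0049])]
top pack [(0.58, [0.4366, -0.2607, 0.0])]
scene bath [(0.71, [0.4582, 0.2028, 0.0047])]
scene lid_hinge [(0.68, [0.5017, 0.2775, 0.0686])]
scene lid_front [(0.94, [0.4202, 0.2637, 0.1458]), (0.66, [0.474
[... 391 characters left out ...]
0.5471, 0.0207, -0.0001]), (0.65, [0.3581, 0.4402, 0.0009]), (0.5, [0.4733, 0.183, 0.0371])]
scene well [(0.59, [0.4702, 0.1533, 0.0384])]
scene plumb [(0.54, [0.472, 0.1531, 0.0423]), (0.41, [0.4595, 0.2047, 0.0032])]
scene vial [(0.61, [0.5531, 0.2036, 0.0035]), (0.18, [0.4373, -0.2577, 0.0014])]
scene petri [(0.47, [0.4263, -0.0946, -0.0008])]
scene dropper [(0.53, [0.4808, 0.4689, -0.0])]
scene pack [(0.54, [0.4369, -0.2592, 0.0009]), (0.4, [0.4769, 0.4688, -0.0009])]
[[-0.0889491065496308, 0.6227148841188118, 1.0032695172620705], [0.1499988773324459, -0.39799474644038874, 0.8404695008820875, -0.335725388810366]]
1.4 0.025 [ 3.15161148e-05  7.84139913e-01 -6.20584077e-01  1.39096426e-05]
```

View pics/top0.png

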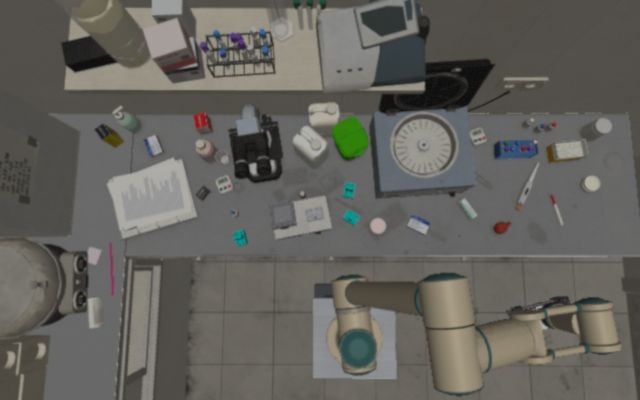

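View pics/scene0.png

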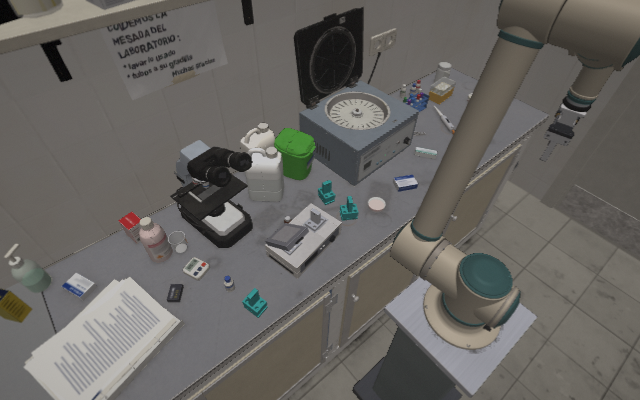

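```bash
cat >> look.py <<'E'
import numpy as np
from scipy.spatial.transform import Rotation as R
def proj(P,cam):
    k=vision.get_calibration(cam); q=np.array(k['orientation'],float); Rm=R.from_quat(q[[1,2,3,0]]).as_matrix()
    Pc=(np.atleast_2d(P)-np.array(k['position'],float))@Rm
    K=np.array([[k['fx'],0,k['cx']],[0,k['fy'],k['cy']],[0,0,1]],float)
    return cv2.projectPoints(Pc.reshape(-1,1,3),np.zeros(3),np.zeros(3),K,np.array(k['D'],float))[0].reshape(-1,2)
def crop(fn,out,x0,y0,w,h,s,segs=()):
    im=cv2.imread('pics/'+fn)[y0:y0+h,x0:x0+w]; im=cv2.resize(im,None,fx=s,fy=s,interpolation=cv2.INTER_CUBIC)
    for a,b in segs:
        f=lambda p:tuple(int(round(v)) for v in ((p[0]-x0+.5)*s-.5,(p[1]-y0+.5)*s-.5))
        cv2.line(im,f(a),f(b),(0,0,255),1)
    cv2.imwrite('pics/'+out,im)
E
python3 - <<'E'
from look import *
from scipy.optimize import least_squares
obs=[((55,62),(.5011,.2787)),((55,62),(.5017,.2775)),((55,62),(.4973,.282)),((0,-55),(.4772,.1541)),((0,-55),(.4702,.1533)),((0,-55),(.472,.1525)),((0,-55),(.472,.1531)),((0,0),(.4544,.2084)),((0,0),(.4559,.2119)),((0,0),(.4582,.2028)),((0,0),(.4595,.2047)),((0,-83),(.4812,.1254)),((0,-83),(.4736,.1287)),((0,-27),(.4694,.1782)),((0,-27),(.4733,.183))]
def f(p):
    c,s=np.cos(p[2]),np.sin(p[2]); 
    return np.concatenate([[p[0]+(c*a-s*b)/1e3-u,p[1]+(s*a+c*b)/1e3-v] for (a,b),(u,v) in obs])
p=least_squares(f,[.46,.21,.2],loss='soft_l1',f_scale=.004).x; print(p,np.round(f(p).reshape(-1,2)*1e3,1).tolist())
c,s=np.cos(p[2]),np.sin(p[2])
W=lambda P:np.array([[p[0]+c*a-s*b,p[1]+s*a+c*b,z] for a,b,z in np.array(P)/1e3])
box=lambda xs,ys,z:[(xs[0],ys[0],z),(xs[1],ys[0],z),(xs[1],ys[1],z),(xs[0],ys[1],z)]
for cam,win in (("top",(250,170,100,75,8)),("scene",(255,195,100,85,7))):
    segs=[]
    for b in (box((-65,65),(-110,110),70),box((-65,65),(-110,110),0),box((-21.5,21.5),(-85,-25),70),box((-16,16),(-62,-48),125)):
        q=proj(W(b),cam); segs+=[(q[i],q[(i+1)%4]) for i in range(4)]
    crop(cam+"0.png",cam+"1raw.png",*win); crop(cam+"0.png",cam+"1.png",*win,segs)
np.save('bath.npy',p)
E
cd pics; python3 -c "
import cv2,numpy as np
a=cv2.imread('top1raw.png');b=cv2.imread('top1.png');c=cv2.imread('scene1raw.png');d=cv2.imread('scene1.png')
g=lambda i:cv2.resize(i,(400,300))
cv2.imwrite('m1.png',b);cv2.imwrite('m2.png',np.vstack([np.hstack([g(a),g(b)]),np.hstack([g(c),g(d)])]))"
```

```text
[0.4598115  0.20691091 0.22762174] [[-1.7, 1.0], [-2.3, 2.2], [2.1, -2.3], [-5.0, -0.8], [2.0, 0.0], [0.2, 0.8], [0.2, 0.2], [5.4, -1.5], [3.9, -5.0], [1.6, 4.1], [0.3, 2.2], [-2.7, 0.7], [4.9, -2.6], [-3.5, 2.4], [-7.4, -2.4]]
```

View pics/m1.png

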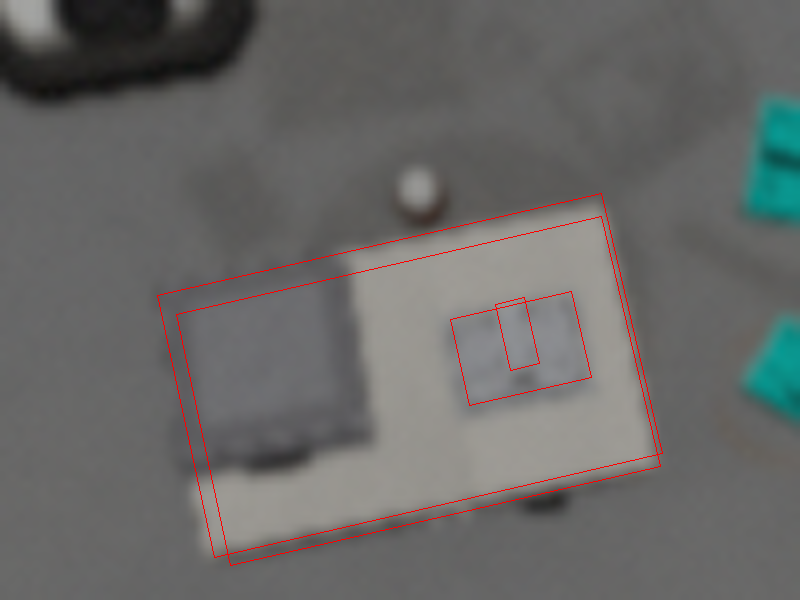

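View pics/scene1.png

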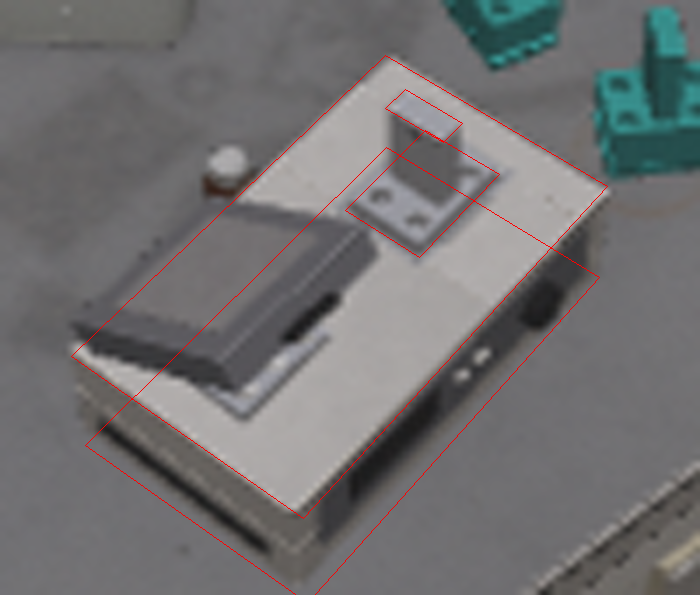

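View pics/m2.png

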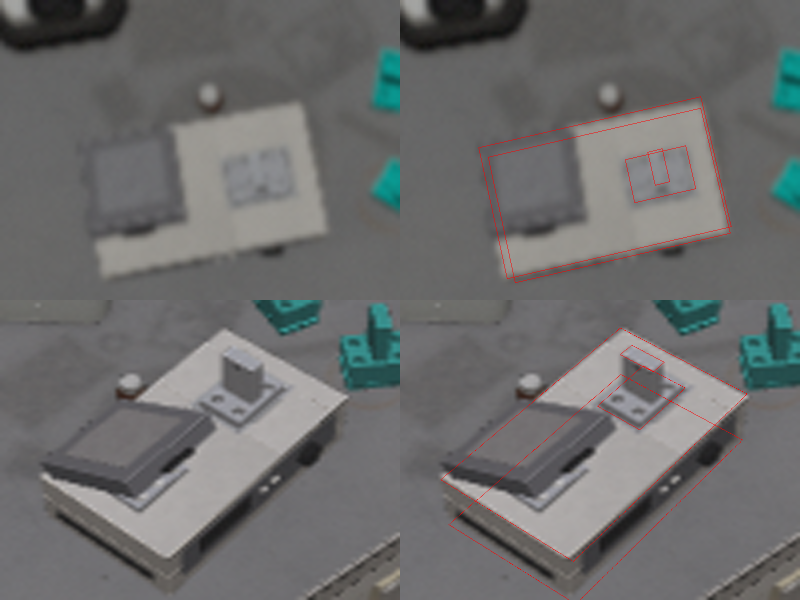

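The block to grip is the aluminium one standing in the bath's well, at top (316,214) and about scene (315,220). The turquoise look-alikes are at top (350,190), (351,217) and (240,237), and I'll leave them alone. The pose overlay fits the bath to about 3 mm. Next I shut the lid.

```bash
cat >> look.py <<'E'
try: p=np.load('bath.npy')
except Exception: p=None
def Wp(P):
    a,b,z=np.array(P,float)/1e3; c,s=np.cos(p[2]),np.sin(p[2]); return np.array([p[0]+c*a-s*b,p[1]+s*a+c*b,z])
SGN=1
def rot(theta=0,sgn=None):
    # tool z down, tool x along +-bath y, then tilt theta about bath x
    sgn=sgn or SGN
    x=np.array([0,sgn,0]); z=np.array([0,0,-1]); y=np.cross(z,x)
    M=R.from_euler('z',p[2])*R.from_euler('x',theta)*R.from_matrix(np.stack([x,y,z],1))
    q=M.as_quat(); return [q[3],q[0],q[1],q[2]]
E
python3 - <<'E'
from look import *
for s in (1,-1):
    for P in ([10,62,190],[0,-55,150]): 
        j=inverse_kinematics(Wp(P),rot(0,s)); print(s,P,None if j is None else np.round(j,2))
print(telemetry.current_t())
E
```

```text
1 [10, 62, 190] [ 0.4   0.22  1.63 -0.    1.29 -1.4 ]
1 [0, -55, 150] [ 0.17  0.2   1.76 -0.    1.18 -1.62]
-1 [10, 62, 190] [ 0.4   0.22  1.63 -0.    1.29  1.75]
-1 [0, -55, 150] [ 0.17  0.2   1.76 -0.    1.18  1.52]
1.4
```

Run:
```python
from look import *
T=telemetry.current_t
r.move_to([0.12,-0.36,0.42],telemetry.current_tool_rot())
print(T()); 
r.move_to(Wp([10,62,230]),rot()); print(T())
gripper_to(0.0,30); print(T(), telemetry.current_ee_pos(), telemetry.current_wrist_force())
hit=r.move_l(Wp([10,62,112]),vel=.12,guard=25); print(hit,telemetry.current_ee_pos(), telemetry.current_wrist_force(),T())
snap("scene","s2.png")
crop("s2.png","s2c.png",230,170,150,120,5)
```

```text
2.525
5.1333
6.55 [0.45556051 0.26957835 0.2299897 ] [ 0.19289854  0.2732376  -0.94155537]
False [0.45614308 0.2698098  0.11250505] [0.23601871 0.31075346 0.89179458] 7.6833
```

View pics/s2c.png

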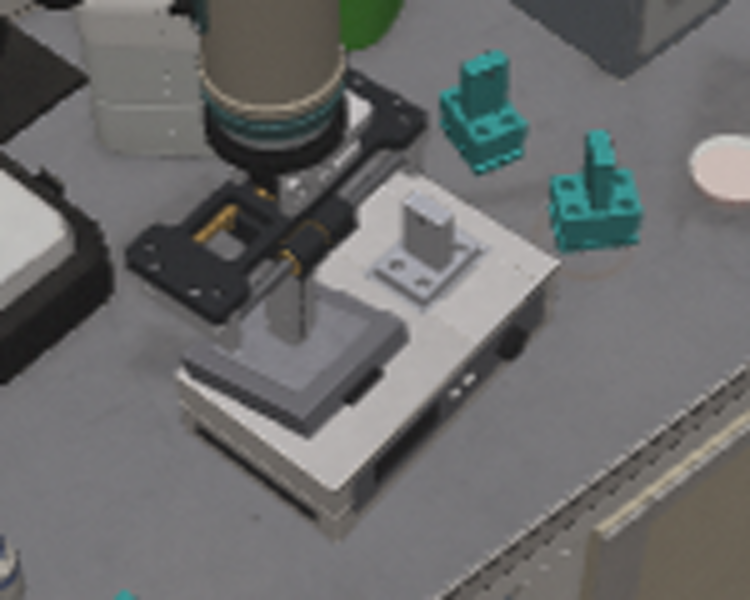

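The fingers are on the lid, at about crop (290,340), and it looks nearly shut. I'll press until it meets the stop, then lift and check.

Run:
```python
from look import *
T=telemetry.current_t
hit=r.move_l(Wp([10,62,104]),vel=.03,guard=9); print(hit,telemetry.current_ee_pos(), telemetry.current_wrist_force(),T())
r.hold(.1)
r.move_l(Wp([10,62,175]),vel=.2)
gripper_to(0.05,55); print(T())
r.move_l(Wp([0,-55,160]),vel=.25); print(T(),telemetry.current_wrist_force())
snap("scene","s3.png"); snap("top","t3.png")
for c in ("scene","top"):
  for t in ["lid_front","block_grip"]:
    print(c,t,[(round(d["score"],2),[round(float(v),4) for v in d["at"]]) for d in models.mark_of(t,c)][:4])
print(Wp([-50,62,90]),Wp([0,-55,106]))
crop("s3.png","s3c.png",230,170,150,120,5)
crop("t3.png","t3c.png",250,170,100,75,7)
```

```text
False [0.45551091 0.26952387 0.10377568] [-0.99470491 -0.39010552  1.3736815 ] 8.15
9.6583
10.2833 [ 0.25829402  0.13986326 -0.31953395]
scene lid_front [(0.79, [0.4059, 0.2603, 0.1149]), (0.73, [0.475, 0.1297, 0.0451])]
scene block_grip [(0.68, [0.5688, 0.0211, 0.0627]), (0.6, [0.4716, 0.1522, 0.0402]), (0.56, [0.3828, 0.4439, 0.0663]), (0.55, [0.4613, 0.008, 0.0646])]
top lid_front [(0.93, [0.3977, 0.2598, 0.1099])]
top block_grip [(0.7, [0.4644, 0.0123, 0.0669]), (0.62, [0.3841, 0.4494, 0.0702]), (0.58, [0.4728, 0.1536, 0.1089]), (0.45, [0.5768, 0.0151, 0.0656])]
[0.39711021 0.25602861 0.09      ] [0.47222287 0.15332959 0.106     ]
```

View pics/s3c.png

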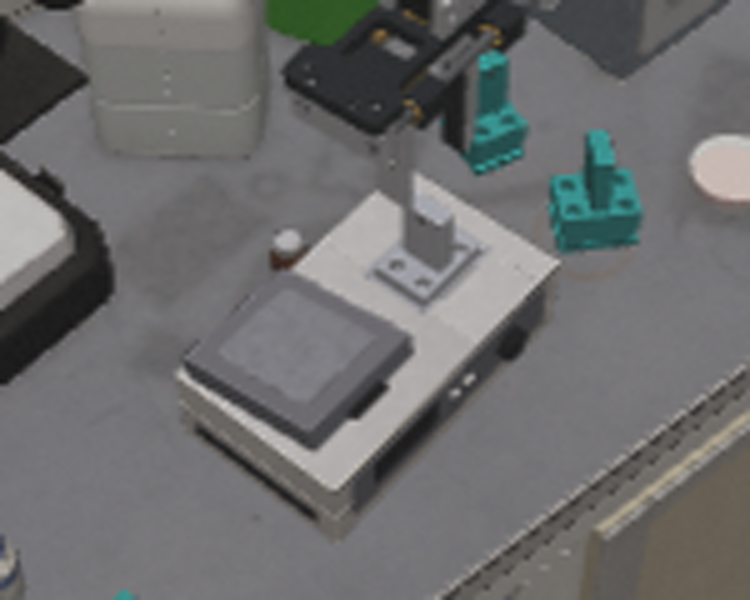

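View pics/t3c.png

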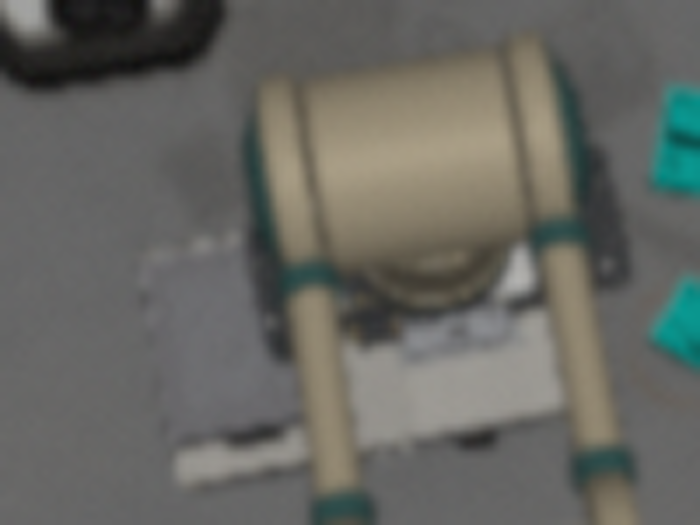

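Run:
```python
from look import *
print(proj([Wp([10,62,87.5]),Wp([10,62,105]),Wp([10,62,125])],"scene"), "crop:",(proj([Wp([10,62,87.5]),Wp([10,62,105]),Wp([10,62,125])],"scene")-[230,170])*5)
print('open',telemetry.current_opening(),telemetry.current_ee_pos())
segs=[]
for a in (0,.2):
    q=[]
    for d,y in ((0,17),(105,17),(105,107),(0,107)):
        q.append(Wp([55-d*np.cos(a)+18*np.sin(a)*1,y,72+d*np.sin(a)+18*np.cos(a)]))
    q=proj(q,"scene"); segs+=[(q[i],q[(i+1)%4]) for i in range(4)]
crop("s3.png","s3d.png",255,215,80,60,10,segs)
```

```text
[[288.58311546 241.02490392]
 [288.32502034 237.6040203 ]
 [288.02260375 233.5953635 ]] crop: [[292.91557732 355.12451958]
 [291.6251017  338.02010149]
 [290.11301877 317.97681751]]
open 0.05026997725392857 [0.47213588 0.15436563 0.16009258]
```

View pics/s3d.png

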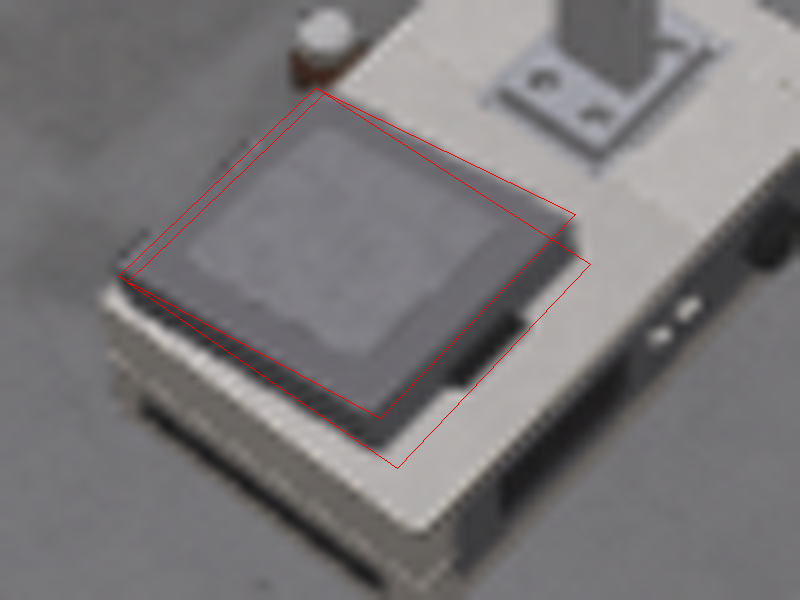

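Run:
```python
from look import *
q=proj([Wp([10,62,z]) for z in (87.5,100,112)],"scene")
crop("s2.png","s2d.png",255,195,80,60,10,[(q[0]-[3,0],q[0]+[3,0]),(q[1]-[3,0],q[1]+[3,0]),(q[2]-[3,0],q[2]+[3,0])])
```

```text
(no output)
```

View pics/s2d.png

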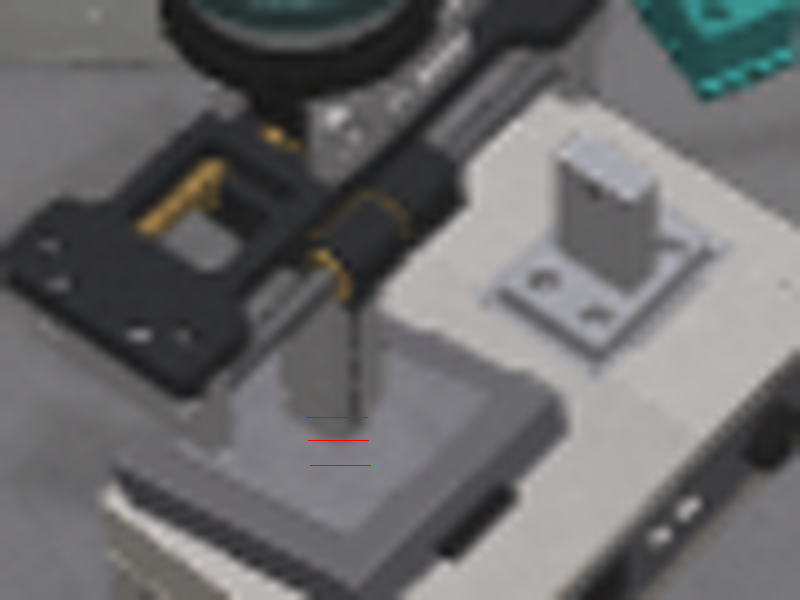

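Run:
```python
from look import *
segs=[]
for y in (-30,-80):
  for z in (135,150,160):
    a=proj([Wp([-8,y,z]),Wp([8,y,z])],"scene"); segs.append((a[0],a[1]))
print(segs)
crop("s3.png","s3e.png",285,170,80,60,10,segs)
crop("s3.png","s3f.png",285,170,80,60,10)
```

```text
[(array([312.14493549, 215.17648156]), array([308.00909445, 212.66660954])), (array([312.15917722, 212.01593883]), array([307.98255055, 209.49979035])), (array([312.16883109, 209.87390738]), array([307.96456526, 207.35371302])), (array([322.03992778, 205.32184271]), array([317.94721212, 202.9275632 ])), (array([322.14940072, 202.14283625]), array([318.0167589 , 199.74365214])), (array([322.22356399, 199.98915971]), array([318.06387032, 197.58685178]))]
```

View pics/s3e.png

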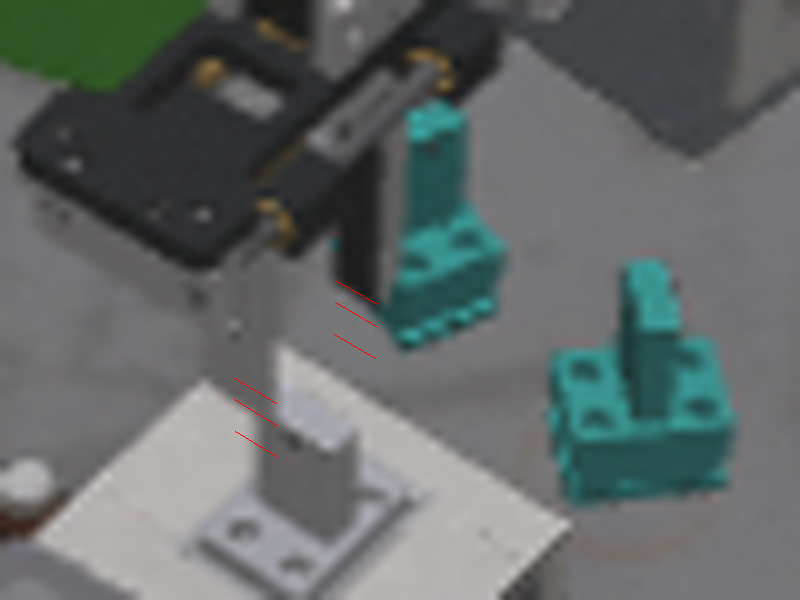

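View pics/s3f.png

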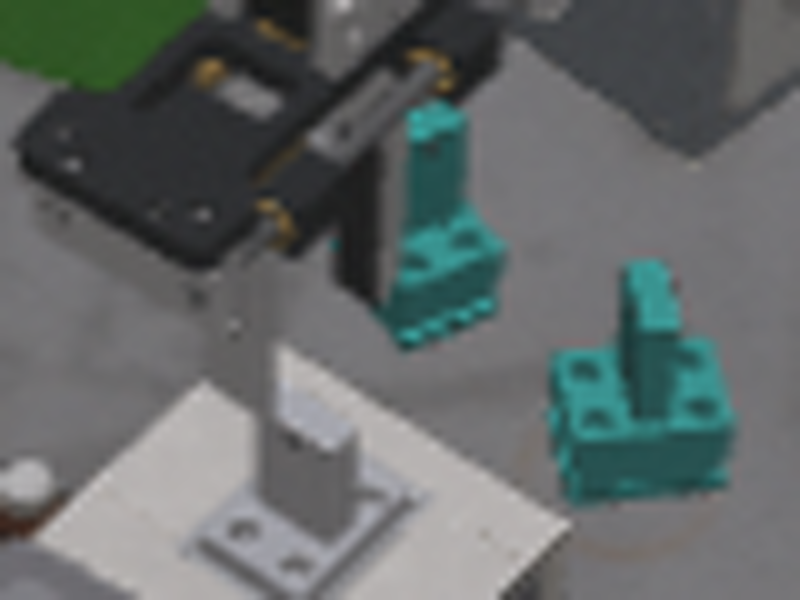

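The lid stopped at about 0.19 rad, and the picture shows the fingertips roughly 10–15 mm higher than the stated TCP−25 mm. I'll press again by force until it meets the stop, and use that contact to calibrate the tip height.

Run:
```python
from look import *
T=telemetry.current_t
r.move_l(Wp([0,-55,175]),vel=.3)
r.move_l(Wp([10,62,175]),vel=.3)
gripper_to(0.0,30); print(T())
r.move_l(Wp([10,62,125]),vel=.2); f0=telemetry.current_wrist_force(); print(f0)
for z in range(120,72,-4):
    hit=r.move_l(Wp([10,62,z]),vel=.06,guard=15); f=telemetry.current_wrist_force()-f0; print(z,hit,round(telemetry.current_ee_pos()[2],4),np.round(f,1),T())
    if hit or f[2]>10: break
r.hold(.2)
snap("scene","s4.png"); crop("s4.png","s4c.png",255,195,80,60,10)
```

```text
12.2417
[-0.29768703  0.63978908  0.28322576]
120 False 0.1208 [0.6 0.1 0.7] 12.8917
116 False 0.116 [ 0.6 -1.7 -0.6] 13.1417
112 False 0.1117 [ 1.1 -1.3 -0.4] 13.3917
108 False 0.1077 [ 0.4 -0.5 -0.3] 13.6417
104 False 0.1038 [ 0.5 -0.6 -0.5] 13.8917
100 False 0.0998 [ 0.2 -0.2 -0.2] 14.1417
96 False 0.0957 [ 0.6 -0.5 -0.4] 14.3917
92 False 0.0926 [-1.4 -0.8  4.9] 14.6417
88 False 0.0923 [-6.5 -3.2 27.5] 14.8917
```

View pics/s4c.png

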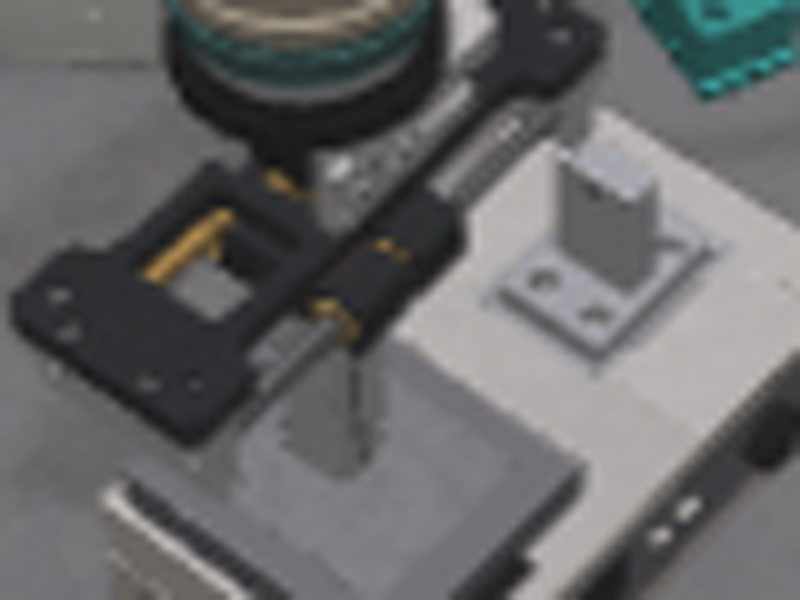

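Run:
```python
from look import *
T=telemetry.current_t
r.move_l(Wp([10,62,160]),vel=.3)
r.move_l(Wp([0,-55,160]),vel=.3)
gripper_to(0.05,58); print(T())
f0=telemetry.current_wrist_force()
snap("scene","s5.png")
print([(round(d["score"],2),np.round(d["at"],4)) for d in models.mark_of("lid_front","scene")][:2])
hit=r.move_l(Wp([0,-55,92]),vel=.12,guard=8); print(hit,telemetry.current_ee_pos(),telemetry.current_wrist_force()-f0,T())
snap("scene","s6.png"); np.save('f0.npy',f0)
segs=[]
for a in (0,):
    q=proj([Wp([55-d,y,90]) for d,y in ((0,17),(105,17),(105,107),(0,107))],"scene"); segs+=[(q[i],q[(i+1)%4]) for i in range(4)]
crop("s5.png","s5c.png",255,195,80,60,10,segs)
crop("s6.png","s6c.png",265,180,80,60,10)
```

```text
16.975
[(0.92, array([0.398 , 0.2592, 0.0932])), (0.64, array([0.4696, 0.15  , 0.1015]))]
False [0.47270994 0.15341152 0.09235632] [-1.26752766 -0.36800068 -0.96492058] 17.7917
```

View pics/s5c.png

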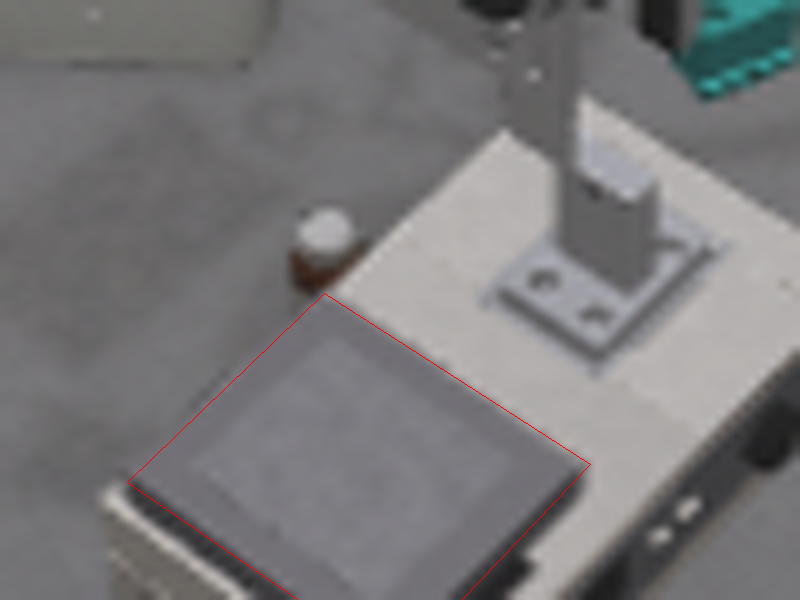

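View pics/s6c.png

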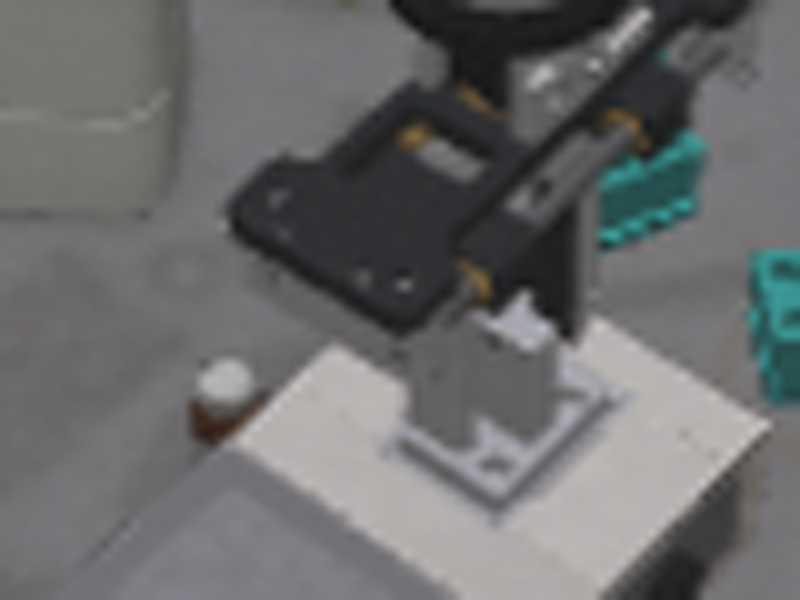

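The lid now lies on its shut overlay (front at z 0.093). The open fingers straddle the fin, with the near tip at crop (450,440) and the fin foot at (530,440). Gripping now.

Run:
```python
from look import *
T=telemetry.current_t
f0=np.load('f0.npy')
gripper_to(0.0,58); r.hold(.1)
Rb=R.from_euler('z',p[2]).as_matrix()
print(telemetry.current_opening(),telemetry.current_ee_pos(),"bath-frame F",Rb.T@(telemetry.current_wrist_force()-f0),"M",Rb.T@telemetry.current_torque(),T())
snap("scene","s7.png"); crop("s7.png","s7c.png",265,180,80,60,10)
```

```text
0.013510433969619016 [0.47229052 0.15338505 0.09215205] bath-frame F [-0.77621331  2.3475408   0.52345296] M [ 0.11402043 -0.0803962   0.05807548] 18.6
```

View pics/s7c.png

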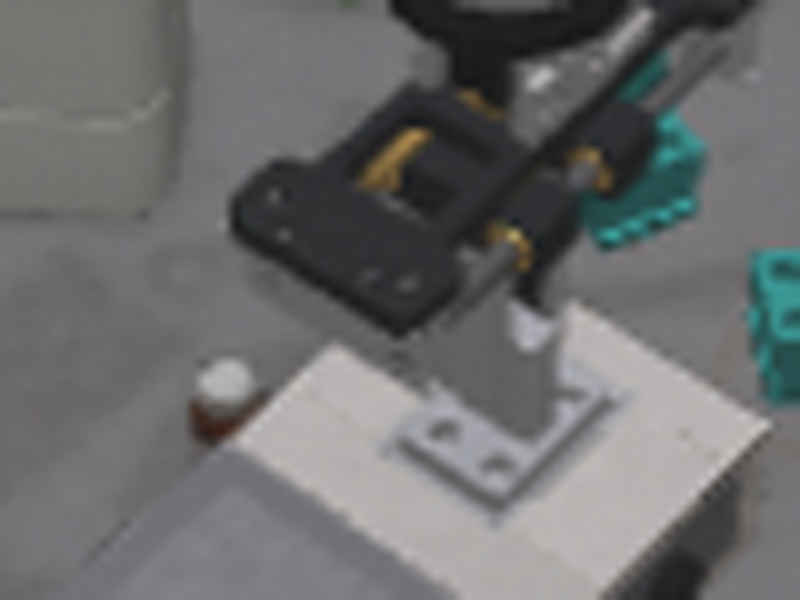

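```bash
cat >> look.py <<'E'
H=52.15
def pose(th,yb,zb):
    """th>0: top leans to +y (out end up). base centre (yb,zb) mm bath frame -> TCP pos, rot"""
    return Wp([0,yb+H*np.sin(th),zb+H*np.cos(th)]),rot(-th)
def rep(tag=''):
    Rb=R.from_euler('z',p[2]).as_matrix(); f0=np.load('f0.npy')
    e=telemetry.current_ee_pos(); q=np.array(telemetry.current_tool_rot()); 
    ee=Rb.T@(e-[p[0],p[1],0])*1e3
    zt=Rb.T@R.from_quat(q[[1,2,3,0]]).as_matrix()[:,2]
    F=Rb.T@(telemetry.current_wrist_force()-f0); M=Rb.T@telemetry.current_torque()
    print(tag,'ee',np.round(ee,1),'lean',round(float(np.arcsin(-zt[1])),3),'F',np.round(F,1),'M',np.round(M,2),'open',round(telemetry.current_opening()*1e3,1),'t',round(telemetry.current_t(),2))
    return F,M
E
python3 - <<'E'
from look import *
rep()
for th in (.03,.06,.09):
    P,q=pose(th,-55-18*th,40+28*th-.3)
    r.move_l(P,q,vel=.02); rep(th)
snap("scene","s8.png"); crop("s8.png","s8c.png",265,180,80,60,10)
E
```

```text
ee [  0.1 -55.   92.1] lean -0.0 F [-1.   0.8  0.9] M [ 0.05 -0.06  0.11] open 13.6 t 18.65
0.03 ee [ -0.1 -53.7  92.8] lean 0.03 F [-2.5  0.4  2.1] M [ 0.4   0.   -0.09] open 13.5 t 18.9
0.06 ee [ -0.  -52.1  93.6] lean 0.058 F [-1.4  3.6  3.3] M [ 0.91  0.02 -0.14] open 13.6 t 19.15
0.09 ee [ -0.  -51.3  94.4] lean 0.088 F [-1.2  3.8  4.8] M [ 1.05  0.17 -0.17] open 13.8 t 19.4
```

View pics/s8c.png

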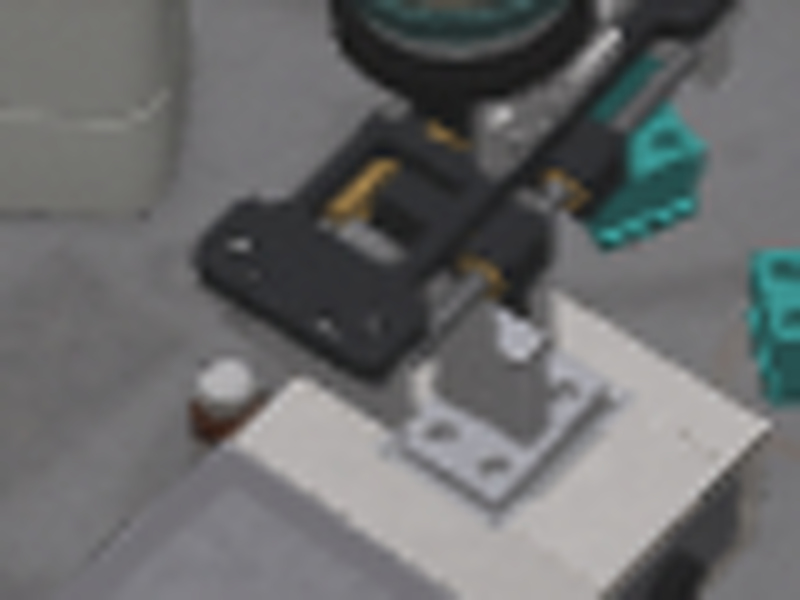

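The fin has hardly leaned, with the moment at its limit of about 1.05 N m and the tool pressing down at about 5 N. I'll add some lift until the outer end pops.

Run:
```python
from look import *
gripper_to(0.0,60)
th=.10
for dz in (.3,.9,1.5,2.1,2.7,3.3,3.9):
    P,q=pose(th,-55-18*th,40+28*th+dz)
    r.move_l(P,q,vel=.02); F,M=rep(dz)
    if F[2]<-16 or abs(M[0])<.5: break
snap("scene","s9.png"); crop("s9.png","s9c.png",265,180,80,60,10)
```

```text
0.3 ee [ -0.  -51.1  94.7] lean 0.099 F [-2.1  5.4  1.1] M [ 1.36 -0.03 -0.18] open 13.5 t 19.92
0.9 ee [ -0.1 -51.2  94.9] lean 0.099 F [-0.9  5.7 -6.4] M [ 1.58 -0.33 -0.12] open 13.6 t 20.17
1.5 ee [ -0.2 -51.3  95.2] lean 0.099 F [ 0.4  6.  -9. ] M [ 1.53 -0.56 -0.14] open 14.0 t 20.42
2.1 ee [ -0.2 -51.3  95.4] lean 0.099 F [  0.6   5.9 -11.9] M [ 1.51 -0.72 -0.14] open 14.0 t 20.67
2.7 ee [ -0.3 -51.2  95.6] lean 0.099 F [  2.2   6.8 -14.8] M [ 1.49 -0.87 -0.09] open 13.3 t 20.92
3.3 ee [ -0.3 -51.2  95.8] lean 0.099 F [  3.    5.5 -16.8] M [ 1.46 -0.94 -0.05] open 13.7 t 21.17
```

View pics/s9c.png

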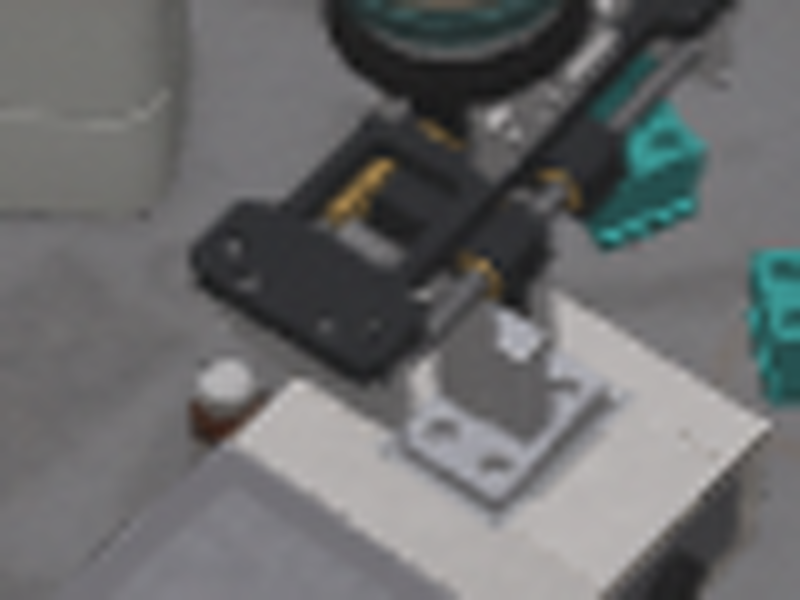

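Run:
```python
from look import *
def blk(th,yb,zb,x=0):
    f=lambda a,b,h:Wp([a,yb+b*np.cos(th)+h*np.sin(th),zb-b*np.sin(th)+h*np.cos(th)])
    segs=[]
    for xs,ys,h in (((-20,20),(-28,28),36),((-16,16),(-7,7),85)):
        q=proj([f(xs[0],ys[0],h),f(xs[1],ys[0],h),f(xs[1],ys[1],h),f(xs[0],ys[1],h)],"scene"); segs+=[(q[i],q[(i+1)%4]) for i in range(4)]
    q=proj([f(-16,-7,36),f(-16,-7,85),f(-16,7,36),f(-16,7,85)],"scene"); segs+=[(q[0],q[1]),(q[2],q[3])]
    return segs
w=(290,195,50,40,8)
crop("s7.png","a.png",*w,blk(0,-55,40)); crop("s9.png","b.png",*w,blk(0,-55,40)); crop("s9.png","c.png",*w,blk(.1,-56.8,42.8)); crop("s9.png","d.png",*w)
I=lambda n:cv2.imread('pics/'+n+'.png')[:300]
cv2.imwrite('pics/m9.png',np.vstack([np.hstack([I('a'),I('b')]),np.hstack([I('c'),I('d')])]))
```

```text
(no output)
```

View pics/m9.png

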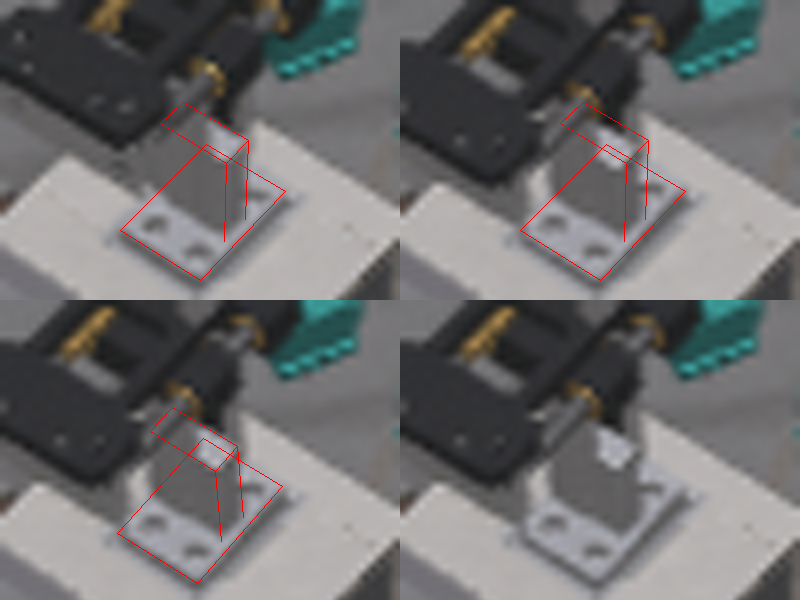

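The overlay suggests the block did lean to about 0.1, with the fin top shifted about 1.2 px as modelled. I'll lean a little further, ease the lift and measure more carefully.

```bash
cat >> look.py <<'E'
def blk(th,yb,zb,d=(0,0)):
    f=lambda a,b,h:Wp([a,yb+b*np.cos(th)+h*np.sin(th),zb-b*np.sin(th)+h*np.cos(th)])
    segs=[]
    for xs,ys,h in (((-20,20),(-28,28),36),((-16,16),(-7,7),85)):
        q=proj([f(xs[0],ys[0],h),f(xs[1],ys[0],h),f(xs[1],ys[1],h),f(xs[0],ys[1],h)],"scene")+d; segs+=[(q[i],q[(i+1)%4]) for i in range(4)]
    q=proj([f(-16,-7,36),f(-16,-7,85),f(-16,7,36),f(-16,7,85)],"scene")+d; segs+=[(q[0],q[1]),(q[2],q[3])]
    return segs
E
python3 - <<'E'
from look import *
th=.125
P,q=pose(th,-55-18*th,40+28*th+1.2)
r.move_l(P,q,vel=.02); F,M=rep(); r.hold(.15); rep()
snap("scene","s10.png"); w=(295,200,40,30,10); d=(-.7,0.7)
crop("s7.png","a.png",*w,blk(0,-55,40,d)); crop("s10.png","b.png",*w,blk(0,-55,40,d)); crop("s10.png","c.png",*w,blk(.125,-57.2,43.5,d)); crop("s10.png","d.png",*w)
I=lambda n:cv2.imread('pics/'+n+'.png')[:300]
cv2.imwrite('pics/m10.png',np.vstack([np.hstack([I('a'),I('b')]),np.hstack([I('c'),I('d')])]))
E
```

```text
ee [ -0.3 -50.3  95.7] lean 0.124 F [-0.3  5.7 -8.1] M [ 1.66 -0.41 -0.16] open 13.5 t 21.47
 ee [ -0.3 -50.4  95.7] lean 0.124 F [ 0.4  6.4 -9.5] M [ 1.8  -0.52 -0.17] open 13.7 t 21.62
```

View pics/m10.png

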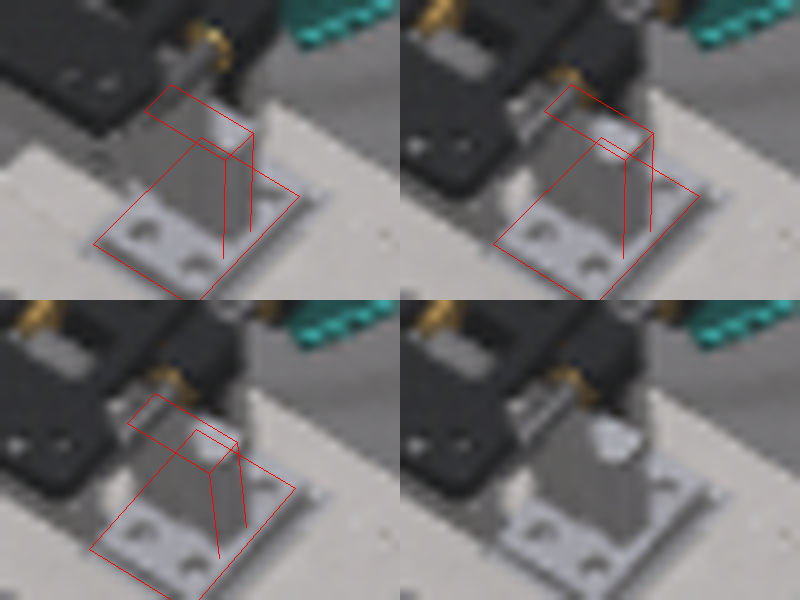

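The block's lean matches the model at about 0.12 (fin edge from (638,440) to (648,535), as overlaid), with the lid end down. Now I rock it the other way with the outer end kept up.

Run:
```python
from look import *
for th,e in ((.09,9),(.05,10),(0.,11),(-.04,12),(-.08,12.5),(-.095,12.5)):
    P,q=pose(th,-55-18*th,40+e-28*th)
    r.move_l(P,q,vel=.025); rep((th,e))
r.hold(.15); rep()
snap("scene","s11.png"); w=(295,195,40,30,10); d=(-.7,0.7)
crop("s11.png","b.png",*w,blk(0,-55,40,d)); crop("s11.png","c.png",*w,blk(-.095,-53.3,55.2,d)); 
I=lambda n:cv2.imread('pics/'+n+'.png')[:300]
cv2.imwrite('pics/m11.png',np.hstack([I('b'),I('c')]))
```

```text
(0.09, 9) ee [ -0.7 -52.2  97.6] lean 0.09 F [  0.3   5.8 -12. ] M [ 1.53 -0.49 -0.02] open 13.9 t 21.92
(0.05, 10) ee [ -0.9 -54.  100.5] lean 0.051 F [-0.6  5.1 -7.9] M [ 1.23 -0.24 -0.08] open 13.7 t 22.18
(0.0, 11) ee [ -0.8 -55.7 103.3] lean 0.002 F [-2.8  3.1 -5.7] M [ 0.77  0.12 -0.07] open 13.5 t 22.44
(-0.04, 12) ee [ -0.3 -56.9 106.4] lean -0.038 F [-4.6  0.9  5.2] M [ 0.66  0.74 -0.04] open 13.5 t 22.69
(-0.08, 12.5) ee [-1.00e-01 -5.81e+01  1.08e+02] lean -0.078 F [-4.2  1.   6.3] M [0.68 0.66 0.06] open 13.5 t 22.94
(-0.095, 12.5) ee [ 1.000e-01 -5.830e+01  1.087e+02] lean -0.093 F [-4.7  2.4  8.6] M [0.75 0.69 0.06] open 13.7 t 23.19
 ee [ 1.000e-01 -5.820e+01  1.087e+02] lean -0.093 F [-4.4  1.5  7.5] M [0.77 0.69 0.02] open 13.5 t 23.34
```

View pics/m11.png

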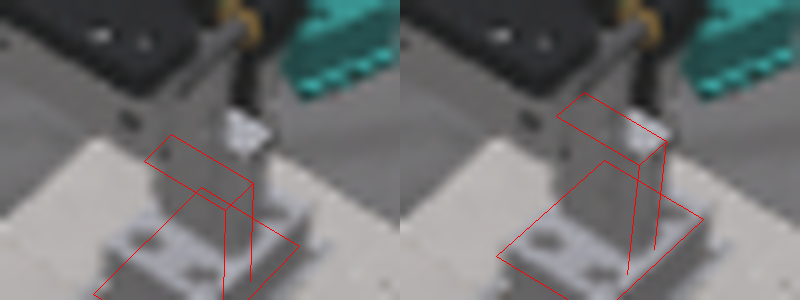

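Run:
```python
from look import *
w=(290,195,50,40,16); d=(-.7,0.7)
crop("s11.png","c0.png",*w)
crop("s11.png","c.png",*w,blk(-.095,-53.3,57.5,d)); crop("s11.png","c2.png",*w,blk(-0.0,-55,57.5,d)); 
I=lambda n:cv2.resize(cv2.imread('pics/'+n+'.png'),(400,320))[:300]
cv2.imwrite('pics/m12.png',np.hstack([I('c'),I('c2')]))
```

```text
(no output)
```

View pics/m12.png

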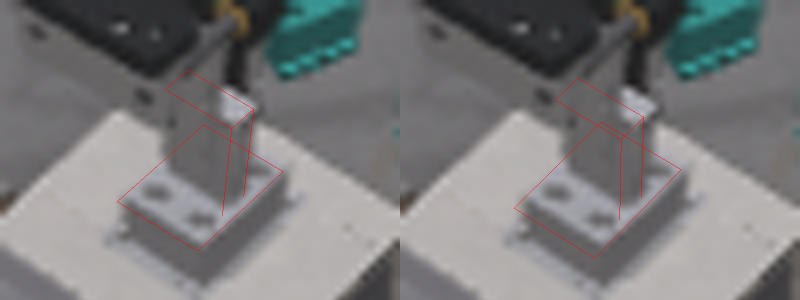

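View pics/c0.png

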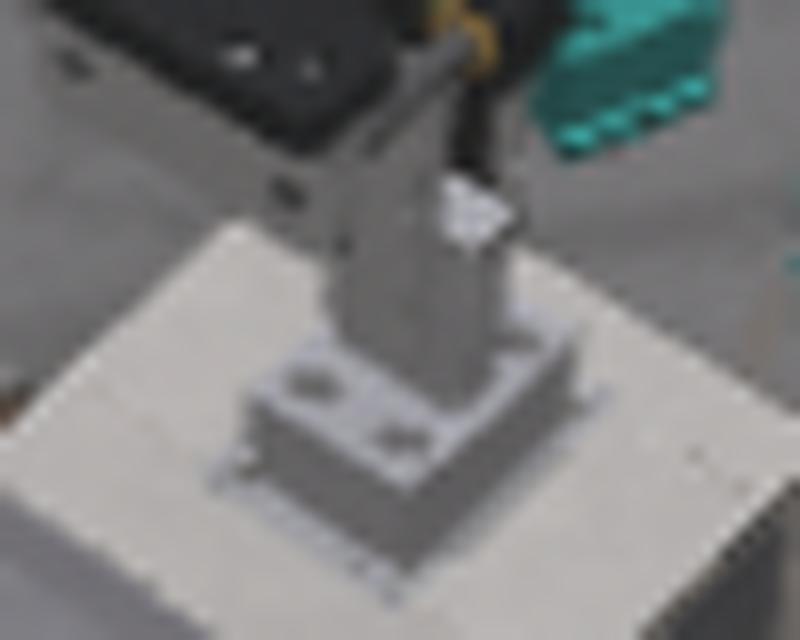

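The lid end stands out of the well clearly more (about 27 mm at crop (405,490)) than the outer end (about 17 mm at (575,345)), so it has tipped the other way. Now I lift and level it.

Run:
```python
from look import *
for th,zb in ((-.08,58),(-.03,66),(0.,75),(0,90)):
    P,q=pose(th,-55-18*th,zb)
    r.move_l(P,q,vel=.05); rep((th,zb))
r.hold(.3); rep()
for c in ("scene","top"):
  snap(c,c+"13.png")
  for t in ["block_base","block_out_end","block_lid_end","lid_front","vial","petri","dropper","pack"]:
    print(c,t,[(round(d["score"],2),np.round(d["at"],3).tolist()) for d in models.mark_of(t,c)][:4])
w=(280,175,60,50,13); d=(-.7,0.7)
crop("scene13.png","s13.png",*w); crop("scene13.png","s13b.png",*w,blk(0,-55,90,d))
```

```text
(-0.08, 58) ee [  0.7 -57.  111.7] lean -0.079 F [-3.4  3.6  7.6] M [ 0.64  0.61 -0.08] open 13.8 t 23.64
(-0.03, 66) ee [  0.6 -56.  118.2] lean -0.028 F [-0.8  1.5 -3.5] M [-0.03 -0.15  0.02] open 13.7 t 23.96
(0.0, 75) ee [  0.4 -55.2 127.1] lean 0.0 F [-1.1  0.  -3.7] M [ 0.04 -0.16 -0.01] open 14.0 t 24.29
(0, 90) ee [  0.3 -55.1 142.6] lean 0.0 F [-0.8  0.5 -3.3] M [ 0.07 -0.14  0.03] open 13.7 t 24.74
 ee [ -0.2 -55.  141.9] lean -0.0 F [-1.   0.9 -4. ] M [ 0.08 -0.19  0.01] open 13.8 t 25.04
scene block_base [(0.88, [0.382, 0.447, -0.001]), (0.78, [0.472, 0.155, 0.093]), (0.74, [0.463, 0.009, 0.004]), (0.71, [0.574, 0.02, 0.001])]
scene block_out_end [(0.76, [0.414, 0.45, 0.0]), (0.61, [0.603, 0.013, 0.003]), (0.52, [0.45, -0.014, 0.0]), (0.51, [0.473, 0.132, 0.093])]
scene block_lid_end [(0.89, [0.475, 0.032, 0.001]), (0.71, [0.357, 0.437, 0.001]), (0.59, [0.471, 0.183, 0.09]), (0.46, [0.548, 0.02, 0.001])]
scene lid_front [(0.86, [0.4, 0.258, 0.09]), (0.6, [0.441, -0.255, -0.0])]
scene vial [(0.47, [0.552, 0.206, 0.002])]
scene petri [(0.55, [0.43, -0.098, -0.002])]
scene dropper [(0.66, [0.48, 0.471, 0.002]), (0.44, [0.502, 0.28, 0.069])]
scene pack [(0.61, [0.435, -0.257, -0.0])]
top block_base [(0.54, [0.473, 0.151, 0.091]), (0.53, [0.575, 0.011, 0.001]), (0.52, [0.484, 0.127, 0.087]), (0.43, [0.463, 0.007, -0.003])]
top block_out_end [(0.71, [0.407, 0.451, 0.004]), (0.66, [0.45, -0.017, 0.002]), (0.59, [0.599, 0.012, 0.001]), (0.48, [0.485, 0.126, 0.09])]
top block_lid_end [(0.74, [0.47, 0.151, 0.301]), (0.54, [0.469, 0.178, 0.087]), (0.49, [0.543, 0.025, -0.001]), (0.48, [0.477, 0.033, 0.004])]
top lid_front [(0.61, [0.458, 0.21, -0.001]), (0.55, [0.395, 0.257, 0.092])]
top vial []
top petri [(0.64, [0.431, -0.101, -0.002])]
top dropper [(0.51, [0.481, 0.473, -0.003])]
top pack [(0.79, [0.438, -0.258, 0.001])]
```

View pics/s13.png

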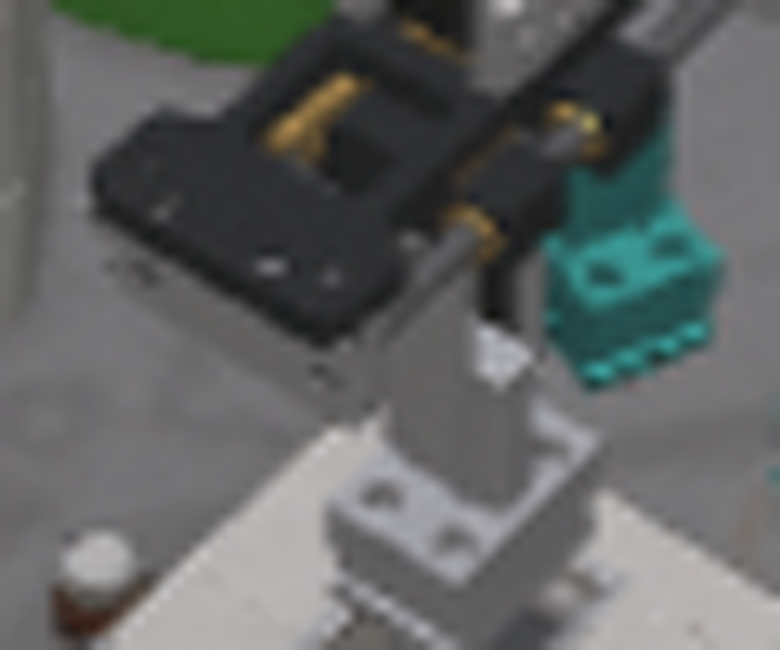

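View pics/s13b.png

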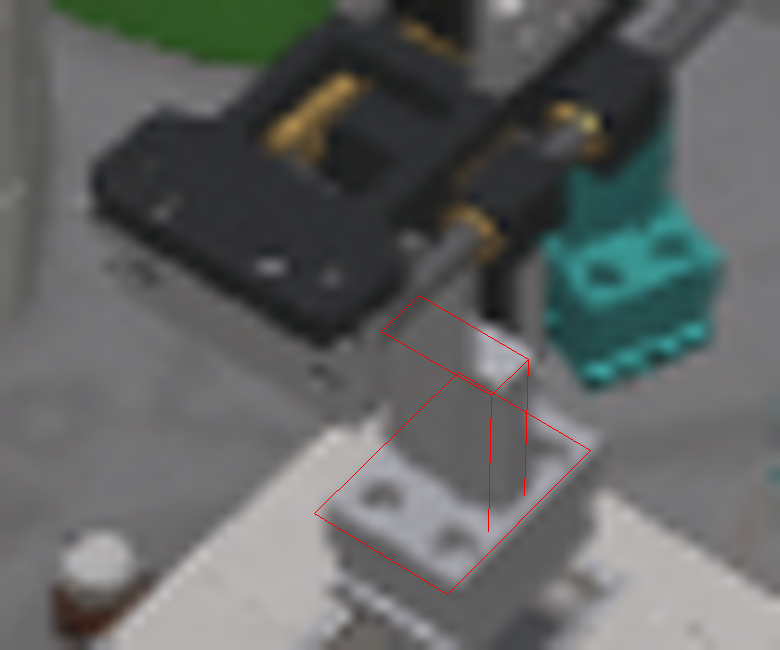

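View pics/scene13.png

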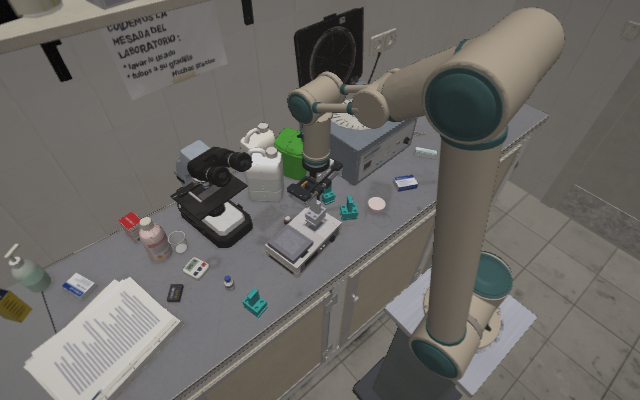

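The block hangs level over its well, at scene (318,215). Its underside reads about 92 mm, which is about 22 mm above the bath. The lid is shut, the bystanders are where they were, and the weight on the wrist is about 3 N.

Run:
```python
from look import *
r.hold(.3); print(np.abs(telemetry.current_dq()).max()); rep(); r.sign_off()
```

```text
0.0015542089680117182
 ee [  0.  -55.  142.1] lean -0.0 F [-0.9  0.7 -3.7] M [ 0.02 -0.17  0.01] open 13.5 t 26.24
the job is handed in; nothing more can be done
```

I shut the lid, rocked the block free in the order you asked, and handed the job in at about 26 s. The gripper still holds the block over its well. The hand-in gave no verdict, so the results below are my own readings.

**Lid:** The first press left it at about 0.19 rad. The fingertips turned out to be about 22 mm higher than the stated 25 mm ahead of the TCP. I pressed again until it met the stop, and later pictures read its front edge at 90–93 mm, which is shut.

**Rocking:**
- **Outer end up:** I leaned the block to about 0.12 rad with the lid end down. It first took some extra lift, because turning alone hardly moved it.
- **Other way:** I then tipped it to about −0.09 rad with the outer end kept up.
- **How checked:** The tool angle and the pictures agree on both leans. I did not measure the end heights to the millimetre, and the final height in the second lean came out about 2–3 mm above my model.

**Last checks:**

| Check | Reading |
|---|---|
| Block underside | 91–93 mm above the worktop, about 22 mm above the bath |
| Position | within about 3 mm of straight above the well |
| Tilt | level |
| Force on the wrist | about 3.7 N, roughly the block's weight |
| Finger opening | 13.5 mm |
| Arm | still |
| Petri dish, dropper bottle, vial, slide carton | unmoved within the networks' few millimetres |

**Disagreements:** The fingertip offset was the main one. The top camera never found the vial, so its position rests on the scene camera alone.

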